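# Pack the electronics repair kit tray

### The arm

A 6-joint arm with a two-finger parallel gripper is mounted at the origin on a cart in front of the work surface, level with it; the furniture and walls round the work are solid. World frame = base frame: x ahead of the robot, y to its left, z up, the work surface at z = 0. Lengths are in m, angles in degrees, forces in N, time in s.
With the tool pointing down it reaches from about 0.4 to 0.825 m from the base axis. Payload 7 kg.
Tool frame: the origin (TCP) lies between the finger pads; the fingertips stand ctrl.nose_length ahead of it and the grasp point (between the pads) lies 2 mm behind it (ctrl.nose_length is the distance from the TCP to the fingertips, in m); z points along the fingers, y is the line along which they close (so a half turn about z gives the same grasp; the last joint's range is limited). The gripper opens to 88 mm and grips with 3 to 60 N. Pads are 19 mm wide; open, the fingers measure 130 mm over their backs; the gripper's body (78 mm by 193 mm) begins 47 mm behind the grasp point.
Start: joints at [-57.061, 20.546, 0.682, 0, -70.136, -16.507], TCP at [0.191, -0.647, 0.244] pointing down, gripper open.
Joint ranges: [-176.03, 176.03], [-82.01, 121.73], [-58.28, 71.71], [-173.87, 95.51], [-174.79, -0.11], [-173.66, 173.66]. Speed limits (degrees/s): [136.94, 136.94, 172.46, 180, 180, 180].

### API

Orientations are given as [roll, pitch, yaw] about the fixed x, y, z axes, in that order (R = Rz(yaw) Ry(pitch) Rx(roll)).
In Python, from plant import ctrl gives the robot as it stands.
- The arm moves only by the tool apply_moves, never from a script. Its argument "commands" is a list of rows, each a list of 3 entries, a list of its own where there are three numbers: the shift along the world's x, y, z in cm, then the turn about the world's z in rad, then the closure, from 0 (fully open) to 1 (shut). In form: [[[x, y, z], turn, jaw], ...]. A call has 1 to 20 rows; each row is the pose to reach, as a shift and turn from the pose commanded when the call began; what a row does not reach only later rows make up. A row lasts 1/12 s, in which the tool goes at most 41.7 mm and 7.16 degrees, less where a joint would pass 70% of its speed; a pose out of reach is approached as far as the arm can. A call with a gripper value outside its range is refused whole. The fingers move at their own pace and stop on an object; the grip force is fixed at half the most. Time passes only in rows, so rows that repeat a pose let the fingers close. It gives the time, the measured TCP pose, the force, the opening and the grip force at its end, in the units of the state.
- ctrl.get_obs(): the state, without advancing time (a new reading comes with each control period).
- ctrl.snapshot(name): name is "scene" or "top"; returns a dict with "img" (420x560x3 uint8, red, green, blue), "fx", "fy", "cx", "cy" (pixels), "T" (4x4, takes a point from camera to world coordinates). Camera axes: x right, y up, looking along -z (the intrinsics and any distortion apply to the point x, -y, -z); pixel columns grow to the right and rows downward; lengths in m; the calibration is good to about 2 mm. A picture is of the moment at which its call begins. There is no depth.
- ctrl.close_job(): hands the job in; it is judged then, once.
Trained networks look in a picture, given as the dict that the camera call returned (one of the last four; its "shot" number tells which), for a name from the list of things; names that differ only in an ending like _2 or _b are one class to them, and where a whole thing is asked for, a point or a joint stands for the part that bears it (a point fixed in the world has none). Each returns a list of dicts, best first, with "score" (0 to 1); they miss things now and then, are a little off and sometimes report something else, mostly with a low value. They report only what shows in the picture. A call takes as long as a camera call. They do not tell look-alikes from the thing itself.
- ctrl.search_frame(picture, target): "at" ([column, row] in pixels, amid what is visible of it).
- ctrl.spot_point(picture, target): "at" ([column, row] in pixels: a listed point, or the origin of a listed thing).
The state is a dict: "clock": time; "joint_pos": joint angles; "qvel": joint speeds; "tau": joint torques, N m; "tool_pos": TCP position; "orientation": TCP orientation; "force": force on the tool from outside, world axes, zero at the start; "moment": the same for the moment, N m; "opening": finger opening in m; "gripper_force": force on a finger pad.
Only numpy, scipy, OpenCV 4.12 (cv2) and the standard library are available. Lean on these libraries where they do the work, as an engineer would, in place of code of your own. Each camera call takes 0.05 s, during which the arm holds its last target. There are 200 camera calls.

### The job

Pack the repair kit: gently set the larger of the two spools, the eye loupe, the small carton and the AA battery into the tray, each down flat on the floor of the recess made for it (spool upright in the large round one, loupe upright in the small round one, carton in the rectangular one, battery lying along the narrow trough). The smaller wire spool and the USB adapter, which looks much like the battery, do not belong to the kit: leave them where they are.

Things in the scene. Friction and masses are not known exactly. Their poses are not given: they have to be found in the camera images.
- solder_spool: The larger spool: light winding, black-rimmed flanges, 58 mm diameter, 52 mm tall, standing on a flange; 0.28 kg. Origin: centre of its underside, z up.
- loupe: Eye loupe: black, round, 34 mm diameter at the foot and slightly narrower above, 31 mm tall, standing on its wide end. Origin: centre of its underside, z up.
- carton: Small closed off-white cardboard carton, 45 mm (its x) by 62 mm (its y), 28 mm high, lying flat. Origin: centre of its underside, z up.
- aa_cell: AA battery, dark with a tan band, 14 mm thick, 50 mm long along its y, lying on the bench (it does not roll). Origin: centre of its underside, z up.
- wire_spool: The smaller spool, not part of the kit: pale flanges, blue winding, 48 mm diameter, 30 mm tall. Origin: centre of its underside, z up. Leave it.
- usb_adapter: USB adapter, not part of the kit: flat black body with a bright metal plug end, 16 mm (x) by 47 mm (y), 9 mm high. Origin: centre of its underside. Leave it.
- nest_large_round: Nest for the solder spool: round recess of 74 mm diameter. Grey insert, dark recess floor, 84x84x12 mm, one of four, fixed 2x2 in any order (pitch 86 mm, same yaw) in a 186 mm square tray with a 9 mm lip. Origin: centre of underside, 3 mm over the bench. Top 15 mm over the bench; recess centred, 9 mm deep (floor 6 mm over the bench).
- nest_small_round: Nest for the loupe: round recess of 50 mm diameter. Grey insert, dark recess floor, 84x84x12 mm, one of four, fixed 2x2 in any order (pitch 86 mm, same yaw) in a 186 mm square tray with a 9 mm lip. Origin: centre of underside, 3 mm over the bench. Top 15 mm over the bench; recess centred, 9 mm deep (floor 6 mm over the bench).
- nest_rectangle: Nest for the carton: rectangular recess, 61 mm along its x by 78 mm along its y; the carton's long side goes along y. Grey insert, dark recess floor, 84x84x12 mm, one of four, fixed 2x2 in any order (pitch 86 mm, same yaw) in a 186 mm square tray with a 9 mm lip. Origin: centre of underside, 3 mm over the bench. Top 15 mm over the bench; recess centred, 9 mm deep (floor 6 mm over the bench).
- nest_trough: Nest for the battery: narrow trough, 30 (x) by 66 mm (y); the battery lies along y, either way round. Grey insert, dark recess floor, 84x84x12 mm, one of four, fixed 2x2 in any order (pitch 86 mm, same yaw) in a 186 mm square tray with a 9 mm lip. Origin: centre of underside, 3 mm over the bench. Top 15 mm over the bench; recess centred, 5 mm deep (floor 10 mm over the bench).
Mind the look-alikes: they are no part of the job. Leave any orange look-alike of the carton alone.

How it is judged (in metres and radians):
At the end, for the whole second after the job is handed in: Each kit item in its own nest: within 14 mm of its centre, down on the recess floor (underside less than 4 mm off it; battery 2.5 mm), upright or flat within 0.12 rad, at rest (under 0.02 m/s); wire spool and USB adapter within 20 mm of their start (horizontal distance between solder_spool and nest_large_round below 0.014 m and z of solder_spool in the frame of nest_large_round below 0.007 m and linear speed of each of solder_spool, loupe, carton, aa_cell below 0.02 m/s and angle between each of solder_spool, loupe, carton, aa_cell's own z axis and vertical below 0.12 rad and horizontal distance between loupe and nest_small_round below 0.014 m and z of loupe in the frame of nest_small_round below 0.007 m and horizontal distance between carton and nest_rectangle below 0.014 m and z of carton in the frame of nest_rectangle below 0.007 m and horizontal distance between aa_cell and nest_trough below 0.014 m and z of aa_cell in the frame of nest_trough below 0.0095 m and distance of each of wire_spool, usb_adapter from where it was at the start of the episode below 0.02 m); the robot touches nothing.
It fails at once if the wire spool is moved by more than 20 mm (distance of wire_spool from where it was at the start of the episode above 0.02 m).
It fails at once if the usb adapter is moved by more than 20 mm (distance of usb_adapter from where it was at the start of the episode above 0.02 m).
It fails at once if a kit item is dropped or slammed into its nest (faster than 0.7 m/s there) ((horizontal distance between solder_spool and nest_large_round below 0.05 m and z of solder_spool in the frame of nest_large_round below 0.05 m and linear speed of solder_spool above 0.7 m/s) or (horizontal distance between loupe and nest_small_round below 0.05 m and z of loupe in the frame of nest_small_round below 0.05 m and linear speed of loupe above 0.7 m/s) or (horizontal distance between carton and nest_rectangle below 0.05 m and z of carton in the frame of nest_rectangle below 0.05 m and linear speed of carton above 0.7 m/s) or (horizontal distance between aa_cell and nest_trough below 0.05 m and z of aa_cell in the frame of nest_trough below 0.05 m and linear speed of aa_cell above 0.7 m/s)).
It also fails if it takes over 104 s, if anything falls off the work surface, if the arm or the gripper's body presses on something with over 40 N, if the wrist force passes 120 N, or if a joint passes its speed limit or range.

## Working session

There is one attempt and no reset: what is moved stays moved. The work goes in short steps, Python scripts to look and compute and a tool call to move; the robot and the scene stay as the last step left them, time stands still between calls to the robot, and variables do not carry over. Pictures are saved under pics/ and viewed, at most 14 in all, crops included, and the job is handed in when it is done.

Besides the shell and the picture viewer there is one more tool, called after "Call:" as name(argument=value, ...), one argument or row to a line, values as JSON. apply_moves: Moves the arm, as the interface text tells. Its arguments: {"type":"object","properties":{"commands":{"type":"array"}},"required":["commands"]}

```bash
mkdir -p pics; cat > h.py <<'E'
import numpy as np, cv2
from plant import ctrl
def w(p,uv,z):
    """pixel -> world at height z"""
    d=np.array([(uv[0]-p['cx'])/p['fx'],-(uv[1]-p['cy'])/p['fy'],-1.]); T=np.array(p['T'])
    r=T[:3,:3]@d; return (T[:3,3]+r*(z-T[2,3])/r[2])[:2]
def save(p,n): cv2.imwrite(n,cv2.cvtColor(p['img'],cv2.COLOR_RGB2BGR))
E
python3 - <<'E'
from h import *
Z=dict(solder_spool=0,loupe=0,carton=0,aa_cell=0,wire_spool=0,usb_adapter=0,nest_large_round=.003,nest_small_round=.003,nest_rectangle=.003,nest_trough=.003)
for c in('top','scene'):
    p=ctrl.snapshot(c); save(p,f'pics/{c}0.png'); print(c,[k for k in p],np.round(p['T'],3).tolist(),p['fx'],p.get('dist'))
    for n,z in Z.items():
        print(n,[(np.round(r['at']),round(r['score'],2),np.round(w(p,r['at'],z),4)) for r in ctrl.spot_point(p,n)[:3]])
o=ctrl.get_obs(); print(o['clock'],o['tool_pos'],o['orientation'],o['opening'],ctrl.nose_length,o['force'])
E
```

```text
top ['img', 'fx', 'fy', 'cx', 'cy', 'T', 'shot'] [[0.014, 0.983, -0.186, 0.336], [-0.999, 0.008, -0.031, -0.073], [-0.029, 0.186, 0.982, 1.043], [0.0, 0.0, 0.0, 1.0]] 442.7898835936802 None
solder_spool [(array([192., 236.]), 0.63, array([0.4804, 0.1797]))]
loupe [(array([274., 201.]), 0.53, array([ 0.5695, -0.0162]))]
carton [(array([338., 203.]), 0.89, array([ 0.5642, -0.171 ])), (array([276., 243.]), 0.87, array([ 0.4668, -0.023 ]))]
aa_cell [(array([315., 242.]), 0.56, array([ 0.4713, -0.1152])), (array([191., 239.]), 0.27, array([0.4734, 0.1813]))]
wire_spool [(array([236., 215.]), 0.91, array([0.5338, 0.0754])), (array([393., 196.]), 0.4, array([ 0.5833, -0.3023]))]
usb_adapter [(array([158., 242.]), 0.43, array([0.4675, 0.2612]))]
nest_large_round [(array([393., 196.]), 0.64, array([ 0.5836, -0.301 ]))]
nest_small_round [(array([402., 232.]), 0.77, array([ 0.4949, -0.3185]))]
nest_rectangle [(array([428., 193.]), 0.93, array([ 0.5903, -0.3858]))]
nest_trough [(array([437., 228.]), 0.79, array([ 0.5047, -0.4016]))]
scene ['img', 'fx', 'fy', 'cx', 'cy', 'T', 'shot'] [[-0.584, 0.
[... 434 characters left out ...]
]
aa_cell [(array([303., 220.]), 0.56, array([ 0.4892, -0.124 ])), (array([257., 218.]), 0.35, array([ 0.5685, -0.0211]))]
wire_spool [(array([234., 237.]), 0.79, array([0.5317, 0.0774]))]
usb_adapter [(array([182., 282.]), 0.7, array([0.4563, 0.268 ]))]
nest_large_round [(array([332., 184.]), 0.69, array([ 0.5829, -0.3148])), (array([305., 222.]), 0.68, array([ 0.4757, -0.1193]))]
nest_small_round []
nest_rectangle [(array([259., 215.]), 0.65, array([ 0.5743, -0.0316])), (array([346., 172.]), 0.61, array([ 0.6106, -0.3978]))]
nest_trough []
1.1 [ 0.19093708 -0.64741735  0.24358749] [-1.79996958e+02  6.76134533e-04 -1.63567965e+02] 0.08746304714812665 0.017 [0.35503274 0.24044507 0.11707281]
```

```bash
python3 - <<'E'
import cv2
a=cv2.imread('pics/top0.png')
cv2.imwrite('pics/c1.png',cv2.resize(a[165:275,140:300],None,fx=5,fy=5,interpolation=3)[:600,:800])
cv2.imwrite('pics/c2.png',cv2.resize(a[165:275,295:455],None,fx=5,fy=5,interpolation=3)[:600,:800])
E
```

```text
(no output)
```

View pics/top0.png

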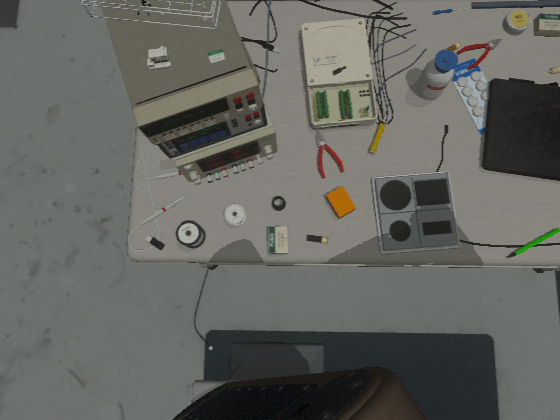

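View pics/c1.png

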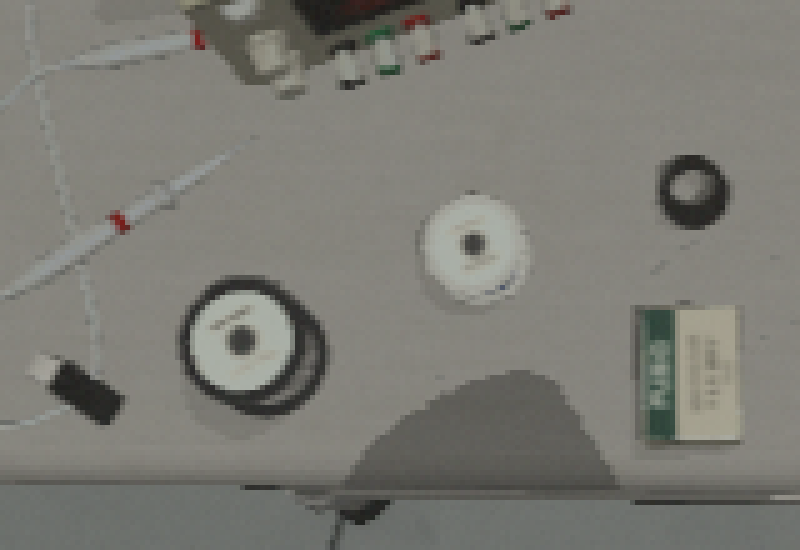

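View pics/c2.png

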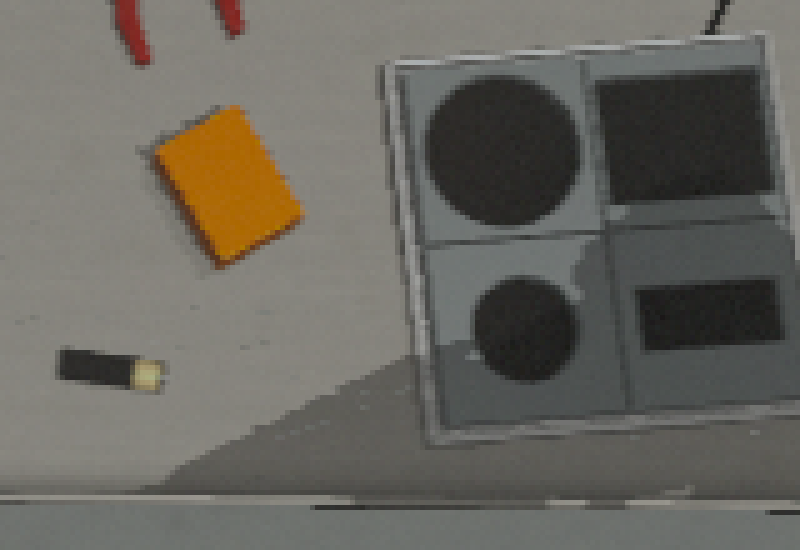

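View pics/scene0.png

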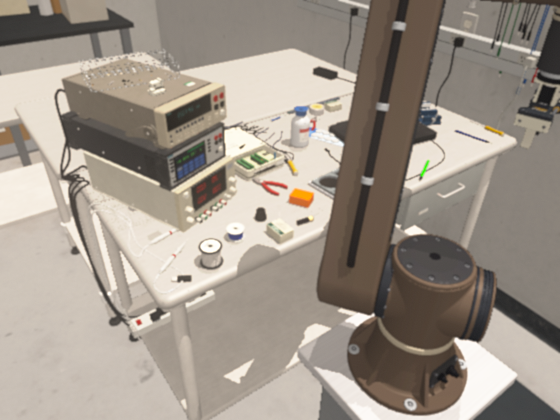

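The top image shows these, by pixel:
- Solder spool (190,235): light, with black rims.
- Wire spool (235,215): pale, to be left.
- Loupe (279,203).
- Off-white carton (278,240). The orange box at (340,202) is the decoy.
- Battery (317,239): dark with a tan band. The USB adapter at (156,243) is black with a bright metal plug, to be left. The crops confirm which is which.
- Nests: large round (396,195), rectangle (432,192), small round (400,230), trough (437,228).

Next I'll refine the positions from these outlines.

```bash
cat > m.py <<'E'
from h import *
p=ctrl.snapshot('top'); img=p['img']; g=cv2.cvtColor(img,cv2.COLOR_RGB2GRAY); hsv=cv2.cvtColor(img,cv2.COLOR_RGB2HSV)
q=lambda o,u:((u[0]+.5)/5-.5+o[0],(u[1]+.5)/5-.5+o[1])
A,B=(140,165),(295,165)
def box(n,pts,z):
    P=np.array([w(p,x,z) for x in pts],np.float32); (c,s,a)=cv2.minAreaRect(P); print(n,np.round(c,4),np.round(s,4),round(a,1))
box('carton top',[q(A,u) for u in[(635,307),(744,306),(740,441),(638,444)]],.028)
box('batt',[q(B,u) for u in[(58,349),(167,360),(164,391),(57,379)]],.009)
print('spool',w(p,q(A,(243,341)),.052)); print('loupe',w(p,q(A,(694,191)),.018))
print('wire',w(p,q(A,(475,247)),.03),'usb',w(p,q(A,(78,388)),.005))
print('tray corners',[np.round(w(p,q(B,u),.009),4) for u in[(386,64),(768,34),(428,443)]])
# dark recess blobs
m=(g<55).astype(np.uint8); n,l,s,c=cv2.connectedComponentsWithStats(m)
for i in range(1,n):
    if s[i,4]>60 and 370<c[i,0]<465 and 170<c[i,1]<260:
        cs,_=cv2.findContours((l==i).astype(np.uint8),0,1); P=np.array([w(p,x,.012) for x in cs[0][:,0]],np.float32); r=cv2.minAreaRect(P); print('recess',c[i].round(1),np.round(r[0],4),np.round(r[1],4),round(r[2],1))
# tray frame fit
C={}
for k in['nest_large_round','nest_small_round','nest_rectangle','nest_trough']:
    r=ctrl.spot_point(p,k); print(k,np.round(w(p,r[0]['at'],.003),4) if r else None)
s=ctrl.snapshot('scene')
for u in[(240,190),(215,213),(190,222)]: print('supply',np.round(w(s,u,0),3))
for u in[(275,157),(272,175),(190,182)]: print('supply top',np.round(w(p,u,.03),3))
E
python3 m.py
```

```text
carton top [ 0.4713 -0.0273] [0.0639 0.0507] 1.0
batt [ 0.477  -0.1188] [0.0514 0.0147] 84.7
spool [0.48160687 0.1753623 ]
loupe [ 0.56042432 -0.0275184 ]
wire [0.53025066 0.07403678] usb [0.46517997 0.26498955]
tray corners [array([ 0.6265, -0.2508]), array([ 0.6424, -0.4332]), array([ 0.4442, -0.266 ])]
recess [431.3 192.2] [ 0.5905 -0.3897] [0.0594 0.0757] 5.5
recess [395.2 195. ] [ 0.5829 -0.3051] [0.0683 0.0687] 0.3
recess [399.7 230.6] [ 0.4976 -0.3128] [0.0449 0.0468] 0.5
recess [436.4 227.5] [ 0.5054 -0.3978] [0.0297 0.0651] 4.7
nest_large_round [ 0.5799 -0.3025]
nest_small_round [ 0.4929 -0.31  ]
nest_rectangle [ 0.5953 -0.3896]
nest_trough [ 0.509  -0.4018]
supply [ 0.719 -0.057]
supply [0.657 0.066]
supply [0.659 0.144]
supply top [ 0.67  -0.018]
supply top [ 0.625 -0.012]
supply top [0.607 0.183]
```

Call:
apply_moves(
  commands=[
    [[28.6, 52.8, -9.4], 1.19, 0],
    [[28.6, 52.8, -9.4], 1.19, 0],
    [[28.6, 52.8, -9.4], 1.19, 0],
    [[28.6, 52.8, -9.4], 1.19, 0],
    [[28.6, 52.8, -9.4], 1.19, 0],
    [[28.6, 52.8, -9.4], 1.19, 0],
    [[28.6, 52.8, -9.4], 1.19, 0],
    [[28.6, 52.8, -9.4], 1.19, 0],
    [[28.6, 52.8, -9.4], 1.19, 0],
    [[28.6, 52.8, -9.4], 1.19, 0],
    [[28.6, 52.8, -9.4], 1.19, 0],
    [[28.6, 52.8, -9.4], 1.19, 0],
    [[28.6, 52.8, -9.4], 1.19, 0],
    [[28.6, 52.8, -9.4], 1.19, 0],
    [[28.6, 52.8, -9.4], 1.19, 0],
    [[28.6, 52.8, -9.4], 1.19, 0],
    [[28.6, 52.8, -9.4], 1.19, 0],
    [[28.6, 52.8, -9.4], 1.19, 0],
  ],
)

```text
clock: 2.9
tool_pos: [0.4767, -0.1194, 0.1496]
orientation: [180.0, -0.0, -95.4]
force: [-0.6, 0.4, -0.1]
opening: 0.0873
gripper_force: 0.0
```

```bash
python3 - <<'E'
from h import *
p=ctrl.snapshot('scene'); cv2.imwrite('pics/s1.png',cv2.resize(cv2.cvtColor(p['img'],4)[60:280,180:420],None,fx=2.7,fy=2.7))
E
```

```text
(no output)
```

View pics/s1.png

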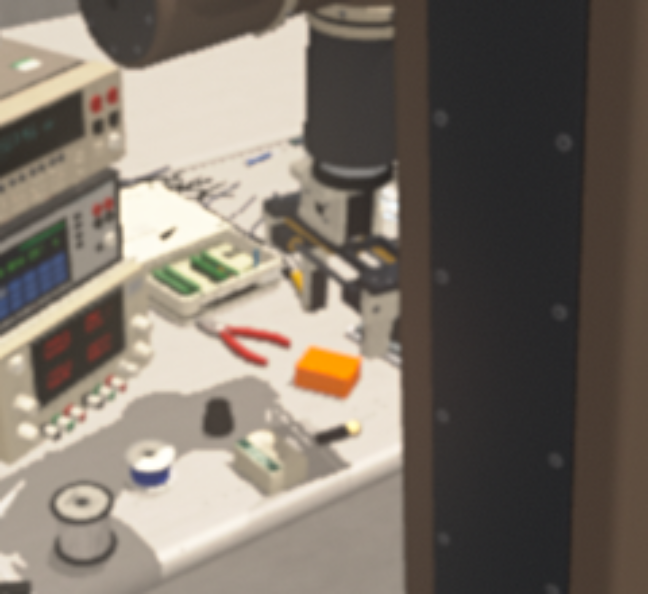

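```bash
python3 - <<'E'
from h import *
p=ctrl.snapshot('top'); save(p,'pics/t1.png')
print(np.round(ctrl.get_obs()['joint_pos'],1))
E
```

```text
[  8.8   8.2 -29.5  -0.  -52.3 -14.3]
```

View pics/t1.png

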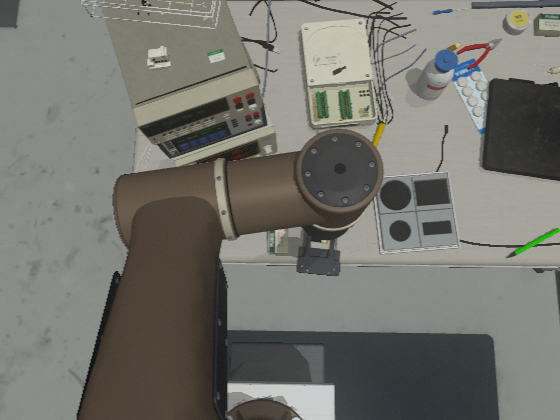

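Call:
apply_moves(
  commands=[
    [[0, 0, -4], 0, 0],
    [[0, 0, -8], 0, 0],
    [[0, 0, -11], 0, 0],
    [[0, 0, -12.3], 0, 0],
    [[0, 0, -12.85], 0, 0],
    [[0, 0, -12.85], 0, 0],
    [[0, 0, -12.85], 0, 1],
    [[0, 0, -12.85], 0, 1],
    [[0, 0, -12.85], 0, 1],
    [[0, 0, -12.85], 0, 1],
    [[0, 0, -12.85], 0, 1],
    [[0, 0, -12.85], 0, 1],
    [[0, 0, -12.85], 0, 1],
    [[0, 0, -12.85], 0, 1],
    [[0, 0, -12.85], 0, 1],
    [[0, 0, -12.85], 0, 1],
  ],
)

```text
clock: 4.33
tool_pos: [0.4769, -0.1194, 0.021]
orientation: [180.0, -0.0, -95.4]
force: [-0.1, 0.2, -1.0]
opening: 0.0264
gripper_force: 0.0
```

```bash
python3 - <<'E'
from h import *
t=ctrl.snapshot('top'); s=ctrl.snapshot('scene')
print(np.round(ctrl.get_obs()['joint_pos'],1), ctrl.get_obs()['opening'])
for n,a in dict(wristcap=(340,170),ring=(220,200),elbow=(130,205)).items():
    print(n,[np.r_[w(t,a,z).round(2),z].tolist() for z in(.3,.4,.5,.6)])
print('supply top front-left/right edges top px', [np.r_[w(t,(250,70),z).round(2),z].tolist() for z in(.2,.25,.3,.35)],[np.r_[w(t,(136,126),z).round(2),z].tolist() for z in(.2,.25,.3,.35)])
for n,a in dict(cap=(228,69),supplytopright=(180+118/2.7,60+60/2.7)).items():
    print(n,[np.r_[w(s,a,z).round(2),z].tolist() for z in(.2,.25,.3,.4,.5)])
save(s,'pics/s2.png')
E
```

```text
[  8.9  19.  -37.3   0.  -33.7 -14.3] 0.018854925023691134
wristcap [[0.56, -0.15, 0.3], [0.53, -0.14, 0.4], [0.5, -0.13, 0.5], [0.47, -0.12, 0.6]]
ring [[0.5, 0.06, 0.3], [0.48, 0.04, 0.4], [0.46, 0.02, 0.5], [0.44, 0.01, 0.6]]
elbow [[0.49, 0.22, 0.3], [0.47, 0.18, 0.4], [0.45, 0.14, 0.5], [0.43, 0.1, 0.6]]
supply top front-left/right edges top px [[0.8, 0.03, 0.2], [0.77, 0.02, 0.25], [0.75, 0.02, 0.3], [0.72, 0.01, 0.35]] [[0.68, 0.26, 0.2], [0.66, 0.24, 0.25], [0.64, 0.22, 0.3], [0.62, 0.2, 0.35]]
cap [[1.18, -0.3, 0.2], [1.06, -0.23, 0.25], [0.93, -0.15, 0.3], [0.67, -0.01, 0.4], [0.42, 0.14, 0.5]]
supplytopright [[1.07, -0.22, 0.2], [0.95, -0.15, 0.25], [0.84, -0.09, 0.3], [0.6, 0.05, 0.4], [0.36, 0.18, 0.5]]
```

View pics/s2.png

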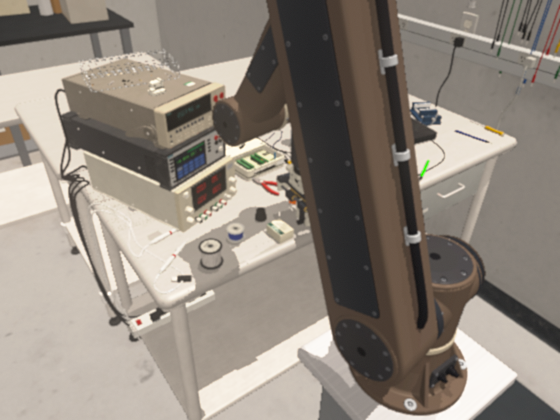

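Call:
apply_moves(
  commands=[
    [[0, 0, 0], 0, 1],
    [[0, 0, 0], 0, 1],
    [[0, 0, 0], 0, 1],
    [[0, 0, 0], 0, 1],
    [[0, 0, 0], 0, 1],
  ],
)

```text
clock: 4.85
tool_pos: [0.4769, -0.1194, 0.021]
orientation: [180.0, -0.0, -95.4]
force: [0.2, -0.3, 0.5]
opening: 0.012
gripper_force: 30.0
```

Call:
apply_moves(
  commands=[
    [[0, 0, 2], 0, 1],
    [[0, 0, 5], 0, 1],
    [[0, 0, 8], 0, 1],
    [[0.5, -4, 8], 0.04, 1],
    [[1, -7.5, 8], 0.08, 1],
    [[1.4, -11, 8], 0.12, 1],
    [[1.8, -15, 8], 0.16, 1],
    [[2.2, -19, 8], 0.18, 1],
    [[2.6, -23, 8], 0.18, 1],
    [[2.77, -26, 8], 0.18, 1],
    [[2.77, -27.8, 8], 0.18, 1],
    [[2.77, -27.8, 8], 0.18, 1],
    [[2.77, -27.8, 5], 0.18, 1],
    [[2.77, -27.8, 3], 0.18, 1],
    [[2.77, -27.8, 3], 0.18, 1],
    [[2.77, -27.8, 3], 0.18, 1],
  ],
)

```text
clock: 6.18
tool_pos: [0.5039, -0.3967, 0.0503]
orientation: [179.9, 0.1, -85.0]
force: [0.6, 0.1, -0.3]
opening: 0.0121
gripper_force: 30.0
```

```bash
python3 - <<'E'
from h import *
p=ctrl.snapshot('top'); cv2.imwrite('pics/t2.png',cv2.resize(cv2.cvtColor(p['img'],4)[150:290,350:500],None,fx=4,fy=4,interpolation=2))
E
```

```text
(no output)
```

View pics/t2.png

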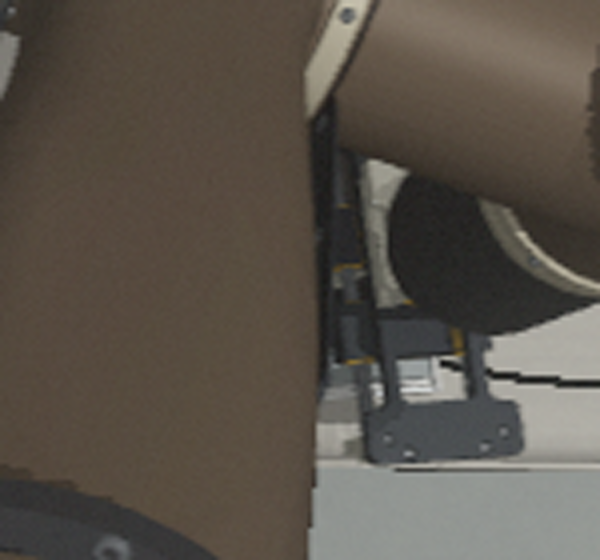

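The arm covers the tray in this crop, so the view doesn't help. I'll lower by the calibrated numbers and check afterwards.

Call:
apply_moves(
  commands=[
    [[0, 0, -1], 0, 1],
    [[0, 0, -1.6], 0, 1],
    [[0, 0, -1.8], 0, 1],
    [[0, 0, -1.8], 0, 1],
    [[0, 0, -1.8], 0, 0.55],
    [[0, 0, -1.8], 0, 0.55],
    [[0, 0, -1.8], 0, 0.55],
    [[0, 0, -1.8], 0, 0.55],
    [[0, 0, -1.8], 0, 0.55],
    [[0, 0, 0], 0, 0.55],
    [[0, 0, 3], 0, 0.55],
    [[0, 0, 6], 0, 0.3],
    [[0, 0, 9], 0, 0.3],
  ],
)

```text
clock: 7.32
tool_pos: [0.5043, -0.3973, 0.1422]
orientation: [180.0, 0.0, -85.1]
force: [0.9, -0.7, -0.0]
opening: 0.0475
gripper_force: 0.0
```

Call:
apply_moves(
  commands=[
    [[-3.3, 37, 0], 1.5, 0.22],
    [[-3.3, 37, 0], 1.5, 0.22],
    [[-3.3, 37, 0], 1.5, 0.22],
    [[-3.3, 37, 0], 1.5, 0.22],
    [[-3.3, 37, 0], 1.5, 0.22],
    [[-3.3, 37, 0], 1.5, 0.22],
    [[-3.3, 37, 0], 1.5, 0.22],
    [[-3.3, 37, 0], 1.5, 0.22],
    [[-3.3, 37, 0], 1.5, 0.22],
    [[-3.3, 37, 0], 1.5, 0.22],
    [[-3.3, 37, 0], 1.5, 0.22],
    [[-3.3, 37, 0], 1.5, 0.22],
    [[-3.3, 37, 0], 1.5, 0.22],
    [[-3.3, 37, 0], 1.5, 0.22],
    [[-3.3, 37, 0], 1.5, 0.22],
  ],
)

```text
clock: 8.57
tool_pos: [0.4716, -0.0276, 0.1411]
orientation: [-180.0, -0.0, 0.6]
force: [-0.1, 1.0, 0.3]
opening: 0.0682
gripper_force: 0.0
```

```bash
python3 - <<'E'
from h import *
p=ctrl.snapshot('top'); cv2.imwrite('pics/t3.png',cv2.resize(cv2.cvtColor(p['img'],4)[160:280,240:460],None,fx=3.5,fy=3.5,interpolation=2))
E
```

```text
(no output)
```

View pics/t3.png

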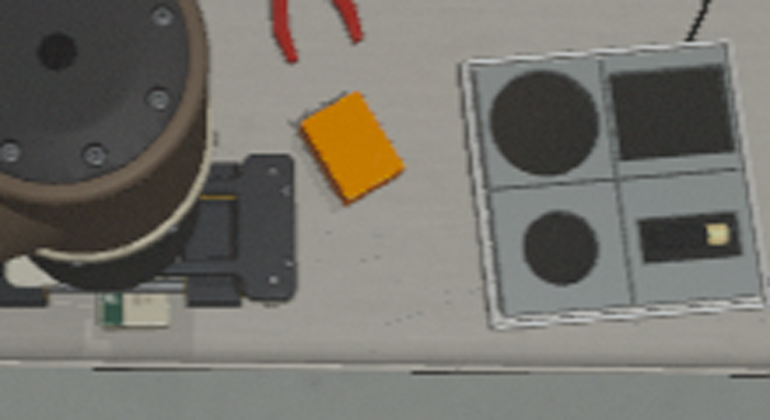

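The battery lies in the trough, with its tan end at about crop (718,234). Next I'll grasp the carton.

Call:
apply_moves(
  commands=[
    [[0, 0, -4], 0, 0.22],
    [[0, 0, -8], 0, 0.22],
    [[0, 0, -10.5], 0, 0.22],
    [[0, 0, -11.4], 0, 0.22],
    [[0, 0, -11.4], 0, 0.22],
    [[0, 0, -11.4], 0, 0.8],
    [[0, 0, -11.4], 0, 0.8],
    [[0, 0, -11.4], 0, 0.8],
    [[0, 0, -11.4], 0, 0.8],
    [[0, 0, -11.4], 0, 0.8],
    [[0, 0, -11.4], 0, 0.8],
    [[0, 0, -11.4], 0, 0.8],
    [[0, 0, -11.4], 0, 0.8],
  ],
)

```text
clock: 9.7
tool_pos: [0.4725, -0.0272, 0.0284]
orientation: [-180.0, -0.1, 0.9]
force: [-1.0, -0.5, 8.3]
opening: 0.0451
gripper_force: 30.0
```

Call:
apply_moves(
  commands=[
    [[0, 0, 2], 0, 0.8],
    [[0, 0, 5], 0, 0.8],
    [[0, 0, 9], 0, 0.8],
    [[0, 0, 10], 0, 0.8],
    [[0, 0, 10], 0, 0.8],
  ],
)

```text
clock: 10.12
tool_pos: [0.4739, -0.0268, 0.1311]
orientation: [-179.9, -0.4, 0.9]
force: [-1.3, 1.0, -1.0]
opening: 0.0445
gripper_force: 30.0
```

Call:
apply_moves(
  commands=[
    [[1, -3, 0], -0.12, 0.8],
    [[2.3, -7, 0], -0.24, 0.8],
    [[3.5, -10.5, 0], -0.36, 0.8],
    [[4.7, -14, 0], -0.48, 0.8],
    [[5.8, -17.5, 0], -0.6, 0.8],
    [[7, -21, 0], -0.72, 0.8],
    [[8.2, -24.5, 0], -0.84, 0.8],
    [[9.3, -28, 0], -0.96, 0.8],
    [[10.4, -31.5, 0], -1.08, 0.8],
    [[11.2, -34, 0], -1.2, 0.8],
    [[11.7, -35.5, 0], -1.32, 0.8],
    [[11.9, -36.2, 0], -1.44, 0.8],
    [[11.9, -36.2, 0], -1.5, 0.8],
    [[11.9, -36.2, 0], -1.5, 0.8],
    [[11.9, -36.2, -3], -1.5, 0.8],
    [[11.9, -36.2, -6], -1.5, 0.8],
    [[11.9, -36.2, -6], -1.5, 0.8],
    [[11.9, -36.2, -6], -1.5, 0.8],
    [[11.9, -36.2, -6], -1.5, 0.8],
  ],
)

```text
clock: 11.7
tool_pos: [0.5912, -0.3896, 0.0682]
orientation: [-180.0, -0.0, -85.0]
force: [-0.4, -0.1, -0.3]
opening: 0.0447
gripper_force: 30.0
```

```bash
python3 - <<'E'
from h import *
p=ctrl.snapshot('top'); cv2.imwrite('pics/t4.png',cv2.resize(cv2.cvtColor(p['img'],4)[150:290,300:500],None,fx=4,fy=4,interpolation=2))
o=ctrl.get_obs();print(o['tool_pos'],o['orientation'],o['force'],np.round(o['joint_pos'],1))
E
```

```text
[ 0.59174581 -0.38974776  0.06901416] [-1.79888776e+02 -8.33336236e-02 -8.49828246e+01] [0.75630292 0.08100071 0.09230058] [-17.6  31.4  -6.1   0.  -52.3  22.6]
```

View pics/t4.png

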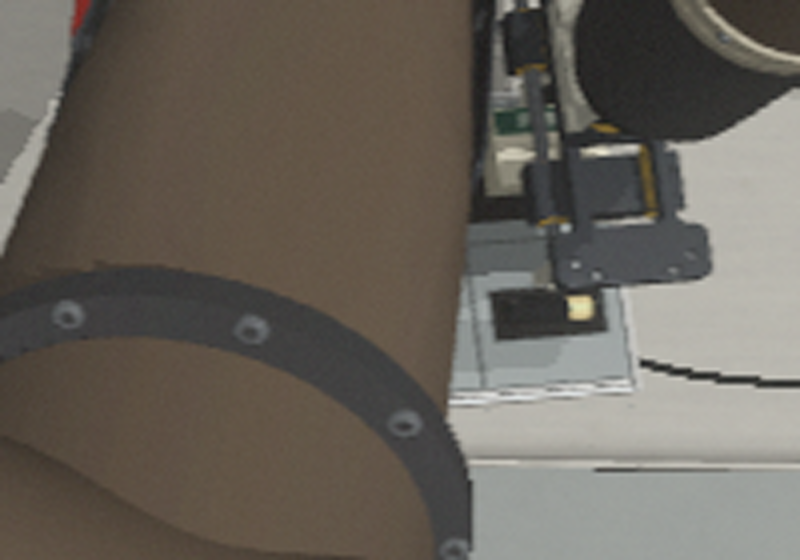

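Call:
apply_moves(
  commands=[
    [[-0.1, 0, -1.5], 0, 0.8],
    [[-0.1, 0, -2.5], 0, 0.8],
    [[-0.1, 0, -3], 0, 0.8],
    [[-0.1, 0, -3.2], 0, 0.8],
    [[-0.1, 0, -3.2], 0, 0.8],
    [[-0.1, 0, -3.2], 0, 0.8],
  ],
)

```text
clock: 12.25
tool_pos: [0.59, -0.3896, 0.0356]
orientation: [-180.0, -0.0, -85.1]
force: [0.4, 0.0, -0.3]
opening: 0.045
gripper_force: 30.0
```

Call:
apply_moves(
  commands=[
    [[0, 0, -0.1], 0, 0.8],
    [[0, 0, -0.1], 0, 0.34],
    [[0, 0, -0.1], 0, 0.34],
    [[0, 0, -0.1], 0, 0.34],
    [[0, 0, -0.1], 0, 0.34],
    [[0, 0, -0.1], 0, 0.34],
    [[0, 0, 2], 0, 0.34],
    [[0, 0, 5], 0, 0.34],
    [[0, 0, 9], 0, 0.34],
    [[0, 0, 11], 0, 0.34],
    [[0, 0, 11], 0, 0.34],
  ],
)

```text
clock: 13.17
tool_pos: [0.5924, -0.3909, 0.1519]
orientation: [-179.5, -0.3, -85.0]
force: [1.0, -0.6, -0.8]
opening: 0.0578
gripper_force: 0.0
```

Call:
apply_moves(
  commands=[
    [[-3, 36.2, 0], 1.48, 0.3],
    [[-3, 36.2, 0], 1.48, 0.3],
    [[-3, 36.2, 0], 1.48, 0.3],
    [[-3, 36.2, 0], 1.48, 0.3],
    [[-3, 36.2, 0], 1.48, 0.3],
    [[-3, 36.2, 0], 1.48, 0.3],
    [[-3, 36.2, 0], 1.48, 0.3],
    [[-3, 36.2, 0], 1.48, 0.3],
    [[-3, 36.2, 0], 1.48, 0.3],
    [[-3, 36.2, 0], 1.48, 0.3],
    [[-3, 36.2, 0], 1.48, 0.3],
    [[-3, 36.2, 0], 1.48, 0.3],
    [[-3, 36.2, 0], 1.48, 0.3],
    [[-3, 36.2, 0], 1.48, 0.3],
    [[-3, 36.2, -2], 1.48, 0.3],
    [[-3, 36.2, -2], 1.48, 0.3],
    [[-3, 36.2, -2], 1.48, 0.3],
  ],
)

```text
clock: 14.58
tool_pos: [0.5588, -0.0279, 0.1244]
orientation: [180.0, 0.1, -0.4]
force: [-0.5, 0.1, 0.6]
opening: 0.0614
gripper_force: 0.0
```

```bash
python3 - <<'E'
from h import *
s=ctrl.snapshot('scene');p=ctrl.snapshot('top')
a=cv2.resize(cv2.cvtColor(s['img'],4)[70:270,150:350],(396,594),interpolation=2); b=cv2.resize(cv2.cvtColor(p['img'],4)[150:280,380:460],(396,594),interpolation=2)
cv2.imwrite('pics/x5.png',np.hstack([cv2.resize(cv2.cvtColor(s['img'],4)[70:270,150:350],(400,400)),cv2.resize(cv2.cvtColor(p['img'],4)[165:265,360:460],(400,400))]))
E
```

```text
(no output)
```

View pics/x5.png

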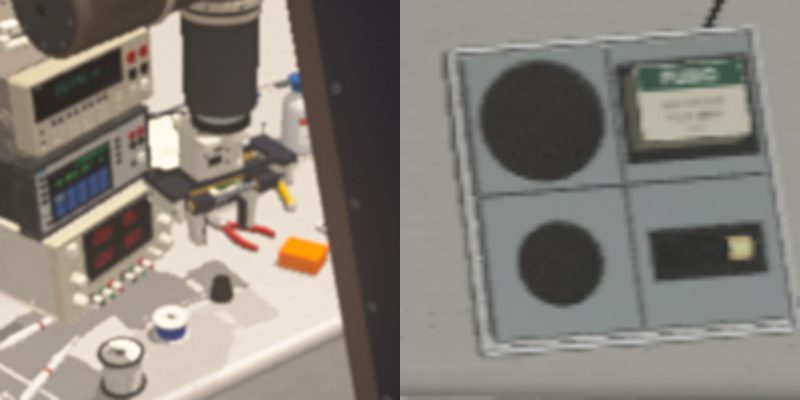

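Call:
apply_moves(
  commands=[
    [[0, 0, -2], 0.1, 0.3],
    [[0, 0, -4], 0.15, 0.3],
    [[0, 0, -5], 0.15, 0.3],
    [[0, 0, -6], 0.15, 0.3],
    [[0, 0, -7], 0.15, 0.3],
    [[0, 0, -8], 0.15, 0.3],
    [[0, 0, -9], 0.15, 0.3],
    [[0, 0, -9.6], 0.15, 0.3],
    [[0, 0, -9.6], 0.15, 0.3],
  ],
)

```text
clock: 15.43
tool_pos: [0.5588, -0.0276, 0.0276]
orientation: [180.0, 0.1, 8.3]
force: [0.2, -0.7, 0.8]
opening: 0.0614
gripper_force: 0.0
```

Call:
apply_moves(
  commands=[
    [[0, 0, 0.1], 0, 0.9],
    [[0, 0, 0.1], 0, 0.9],
    [[0, 0, 0.1], 0, 0.9],
    [[0, 0, 0.1], 0, 0.9],
    [[0, 0, 0.1], 0, 0.9],
    [[0, 0, 0.1], 0, 0.9],
    [[0, 0, 0.1], 0, 0.9],
    [[0, 0, 0.1], 0, 0.9],
    [[0, 0, 0.1], 0, 0.9],
    [[0, 0, 0.1], 0, 0.9],
  ],
)

```text
clock: 16.27
tool_pos: [0.5598, -0.0273, 0.0303]
orientation: [180.0, -0.0, 8.3]
force: [-0.3, 0.7, 4.2]
opening: 0.0281
gripper_force: 30.0
```

Call:
apply_moves(
  commands=[
    [[0, 0, 2], 0, 0.9],
    [[0, 0, 5], 0, 0.9],
    [[0, 0, 8], 0, 0.9],
    [[-1, -3, 8], 0, 0.9],
    [[-2, -7, 8], 0, 0.9],
    [[-3, -11, 8], 0, 0.9],
    [[-4, -15, 8], 0, 0.9],
    [[-4.8, -19, 8], 0, 0.9],
    [[-5.4, -23, 8], 0, 0.9],
    [[-6, -26, 8], 0, 0.9],
    [[-6.2, -28, 8], 0, 0.9],
    [[-6.2, -28.4, 8], 0, 0.9],
    [[-6.2, -28.4, 6], 0, 0.9],
    [[-6.2, -28.4, 4], 0, 0.9],
    [[-6.2, -28.4, 2.5], 0, 0.9],
    [[-6.2, -28.4, 1.5], 0, 0.9],
    [[-6.2, -28.4, 1.5], 0, 0.9],
    [[-6.2, -28.4, 1.5], 0, 0.9],
  ],
)

```text
clock: 17.77
tool_pos: [0.4976, -0.3111, 0.0448]
orientation: [-180.0, 0.1, 8.4]
force: [1.1, -0.8, -0.6]
opening: 0.0284
gripper_force: 29.6
```

Call:
apply_moves(
  commands=[
    [[0, -0.05, -0.4], 0, 0.9],
    [[0, -0.05, -0.75], 0, 0.9],
    [[0, -0.05, -0.75], 0, 0.9],
    [[0, -0.05, -0.75], 0, 0.9],
    [[0, -0.05, -0.75], 0, 0.45],
    [[0, -0.05, -0.75], 0, 0.45],
    [[0, -0.05, -0.75], 0, 0.45],
    [[0, -0.05, -0.75], 0, 0.45],
    [[0, -0.05, -0.75], 0, 0.45],
    [[0, -0.05, 1], 0, 0.45],
    [[0, -0.05, 4], 0, 0.45],
    [[0, -0.05, 8], 0, 0.2],
    [[0, -0.05, 11], 0, 0.05],
    [[0, -0.05, 11], 0, 0.05],
  ],
)

```text
clock: 18.93
tool_pos: [0.501, -0.3134, 0.1622]
orientation: [179.7, -0.5, 8.4]
force: [1.4, -0.5, 0.9]
opening: 0.063
gripper_force: 0.0
```

Call:
apply_moves(
  commands=[
    [[-1.6, 48.7, 0], -1.63, 0.05],
    [[-1.6, 48.7, 0], -1.63, 0.05],
    [[-1.6, 48.7, 0], -1.63, 0.05],
    [[-1.6, 48.7, 0], -1.63, 0.05],
    [[-1.6, 48.7, 0], -1.63, 0.05],
    [[-1.6, 48.7, 0], -1.63, 0.05],
    [[-1.6, 48.7, 0], -1.63, 0.05],
    [[-1.6, 48.7, 0], -1.63, 0.05],
    [[-1.6, 48.7, 0], -1.63, 0.05],
    [[-1.6, 48.7, 0], -1.63, 0.05],
    [[-1.6, 48.7, 0], -1.63, 0.05],
    [[-1.6, 48.7, 0], -1.63, 0.05],
    [[-1.6, 48.7, 0], -1.63, 0.05],
    [[-1.6, 48.7, 0], -1.63, 0.05],
    [[-1.6, 48.7, 0], -1.63, 0.05],
    [[-1.6, 48.7, 0], -1.63, 0.05],
    [[-1.6, 48.7, -4], -1.63, 0.05],
    [[-1.6, 48.7, -4], -1.63, 0.05],
  ],
)

```text
clock: 20.43
tool_pos: [0.4789, 0.1732, 0.1106]
orientation: [179.7, -0.1, -85.0]
force: [-1.6, -1.5, -1.4]
opening: 0.0832
gripper_force: 0.0
```

```bash
python3 - <<'E'
from h import *
s=ctrl.snapshot('scene');p=ctrl.snapshot('top')
cv2.imwrite('pics/x6.png',np.hstack([cv2.resize(cv2.cvtColor(s['img'],4)[120:320,120:320],(400,400)),cv2.resize(cv2.cvtColor(p['img'],4)[165:265,360:460],(400,400))]))
E
```

```text
(no output)
```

View pics/x6.png

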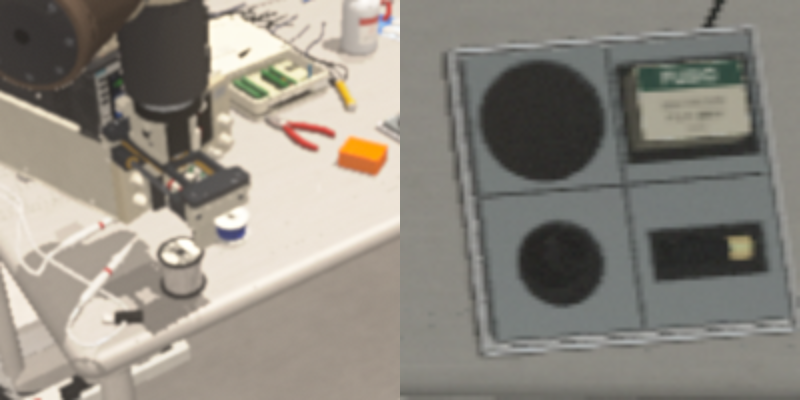

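Call:
apply_moves(
  commands=[
    [[0, 0, -1], 0, 0.05],
    [[0, 0, -2], 0, 0.05],
    [[0, 0, -3], 0, 0.05],
    [[0, 0, -4], 0, 0.05],
    [[0, 0, -5], 0, 0.05],
    [[0, 0, -6], 0, 0.05],
    [[0, 0, -6.7], 0, 0.05],
    [[0, 0, -6.7], 0, 0.05],
  ],
)

```text
clock: 21.2
tool_pos: [0.4807, 0.1744, 0.0462]
orientation: [179.9, -0.1, -85.1]
force: [-0.5, 0.0, -1.2]
opening: 0.0834
gripper_force: 0.0
```

Call:
apply_moves(
  commands=[
    [[0, 0, 0], 0, 0.6],
    [[0, 0, 0], 0, 0.6],
    [[0, 0, 0], 0, 0.6],
    [[0, 0, 0], 0, 0.6],
    [[0, 0, 0], 0, 0.6],
    [[0, 0, 0], 0, 0.6],
    [[0, 0, 0], 0, 0.6],
    [[0, 0, 0], 0, 0.6],
  ],
)

```text
clock: 21.87
tool_pos: [0.4816, 0.1752, 0.0485]
orientation: [-180.0, 0.0, -85.1]
force: [-2.2, -0.1, 5.8]
opening: 0.0572
gripper_force: 30.0
```

Call:
apply_moves(
  commands=[
    [[0, 0, 1], 0, 0.6],
    [[0, 0, 3], 0, 0.6],
    [[0, 0, 5], 0, 0.6],
    [[0, 0, 7], 0, 0.6],
    [[0, 0, 8], 0, 0.6],
    [[0, -2, 8], 0, 0.6],
    [[0, -5, 8], 0, 0.6],
    [[0, -8, 8], 0, 0.6],
    [[0, -11, 8], 0, 0.6],
    [[0, -14, 8], 0, 0.6],
    [[0, -17, 8], 0, 0.6],
    [[0, -20, 8], 0, 0.6],
    [[1, -23, 8], 0, 0.6],
    [[2, -26, 8], 0, 0.6],
    [[3.5, -29, 8], 0, 0.6],
    [[5, -32, 8], 0, 0.6],
    [[6.5, -35, 8], 0, 0.6],
    [[7.5, -37, 8], 0, 0.6],
    [[8, -38, 8], 0, 0.6],
    [[8, -38, 8], 0, 0.6],
  ],
)

```text
clock: 23.53
tool_pos: [0.5619, -0.2068, 0.1271]
orientation: [179.9, 0.0, -85.2]
force: [0.2, 0.4, -4.3]
opening: 0.0573
gripper_force: 30.0
```

Call:
apply_moves(
  commands=[
    [[0.8, -3, 0], 0, 0.6],
    [[1.5, -6, 0], 0, 0.6],
    [[2, -8.5, 0], 0, 0.6],
    [[2.15, -9.7, 0], 0, 0.6],
    [[2.15, -9.95, 0], 0, 0.6],
    [[2.15, -9.95, -1], 0, 0.6],
    [[2.15, -9.95, -2.5], 0, 0.6],
    [[2.15, -9.95, -4], 0, 0.6],
    [[2.15, -9.95, -5], 0, 0.6],
    [[2.15, -9.95, -5.7], 0, 0.6],
    [[2.15, -9.95, -6], 0, 0.6],
    [[2.15, -9.95, -6], 0, 0.6],
    [[2.15, -9.95, -6], 0, 0.6],
    [[2.15, -9.95, -6], 0, 0.6],
  ],
)

```text
clock: 24.7
tool_pos: [0.5837, -0.3044, 0.0689]
orientation: [-179.9, -0.0, -85.1]
force: [1.2, 0.5, -3.3]
opening: 0.0573
gripper_force: 30.0
```

```bash
python3 - <<'E'
from h import *
s=ctrl.snapshot('scene');p=ctrl.snapshot('top')
cv2.imwrite('pics/x7.png',np.hstack([cv2.resize(cv2.cvtColor(s['img'],4)[110:260,220:370],(400,400)),cv2.resize(cv2.cvtColor(p['img'],4)[165:265,360:460],(400,400))]))
o=ctrl.get_obs();print(o['tool_pos'],o['force'],o['moment'])
E
```

```text
[ 0.5835804  -0.30453709  0.06887399] [-0.43137661 -0.17264893 -2.72636401] [-0.04435669  0.13173598 -0.01323695]
```

View pics/x7.png

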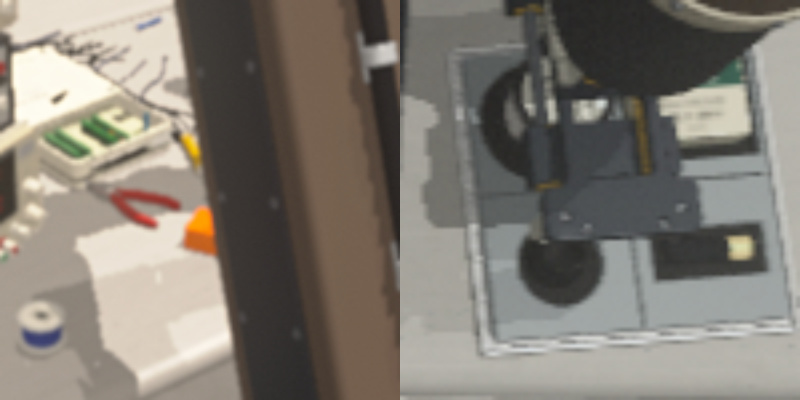

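Call:
apply_moves(
  commands=[
    [[0, 0, -0.5], 0, 0.6],
    [[0, 0, -0.9], 0, 0.6],
    [[0, 0, -1.2], 0, 0.6],
    [[0, 0, -1.35], 0, 0.6],
    [[0, 0, -1.35], 0, 0.6],
    [[0, 0, -1.35], 0, 0.6],
  ],
)

```text
clock: 25.3
tool_pos: [0.5829, -0.3044, 0.0546]
orientation: [180.0, 0.0, -85.1]
force: [-1.9, 0.2, 0.2]
opening: 0.0573
gripper_force: 30.0
```

Call:
apply_moves(
  commands=[
    [[0, 0, -1.35], 0, 0.2],
    [[0, 0, 0], 0, 0.2],
    [[0, 0, 0], 0, 0.2],
    [[0, 0, 0], 0, 0.2],
    [[0, 0, 0], 0, 0.2],
    [[0, 0, 0], 0, 0.2],
  ],
)

```text
clock: 25.8
tool_pos: [0.5832, -0.3045, 0.0545]
orientation: [-180.0, -0.0, -85.1]
force: [0.1, 0.5, -0.1]
opening: 0.0699
gripper_force: 0.0
```

One slip there: the first row of that call still had the old −1.35 shift, so the tool dipped for a moment. I'll retreat and check the result.

Call:
apply_moves(
  commands=[
    [[0, 0, 1], 0, 0.2],
    [[0, 0, 3], 0, 0.2],
    [[0, 0, 6], 0, 0.2],
    [[0, 0, 10], 0, 0.2],
    [[0, 0, 13], 0, 0.2],
    [[-2, 4, 13], 0, 0.2],
    [[-4, 8, 13], 0, 0.2],
    [[-6, 12, 13], 0, 0.2],
    [[-8, 16, 13], 0, 0.2],
    [[-9, 20, 13], 0, 0.2],
    [[-10, 24, 13], 0, 0.2],
    [[-10, 28, 13], 0, 0.2],
    [[-10, 31, 13], 0, 0.2],
    [[-10, 31, 13], 0, 0.2],
    [[-10, 31, 13], 0, 0.2],
    [[-10, 31, 13], 0, 0.2],
  ],
)

```text
clock: 27.13
tool_pos: [0.4831, 0.0059, 0.1851]
orientation: [-180.0, 0.0, -85.0]
force: [-0.5, -0.7, -0.7]
opening: 0.0701
gripper_force: 0.0
```

```bash
python3 - <<'E'
from h import *
p=ctrl.snapshot('top'); a=cv2.cvtColor(p['img'],4)[165:265,360:460]
a=cv2.resize(np.clip((a/255.)**.5*255,0,255).astype(np.uint8),(600,600),interpolation=2); cv2.imwrite('pics/t8.png',a)
for k,z in(('solder_spool',.006),('loupe',.006),('carton',.006),('aa_cell',.01),('wire_spool',0)): print(k,[(np.round(r['score'],2),np.round(w(p,r['at'],z),3)) for r in ctrl.spot_point(p,k)[:2]])
E
```

```text
solder_spool [(np.float64(0.72), array([ 0.577, -0.301])), (np.float64(0.71), array([ 0.506, -0.398]))]
loupe [(np.float64(0.58), array([ 0.502, -0.31 ])), (np.float64(0.42), array([ 0.49 , -0.312]))]
carton [(np.float64(0.8), array([ 0.57 , -0.172])), (np.float64(0.57), array([ 0.591, -0.388]))]
aa_cell [(np.float64(0.59), array([ 0.507, -0.389])), (np.float64(0.52), array([ 0.578, -0.302]))]
wire_spool []
```

View pics/t8.png

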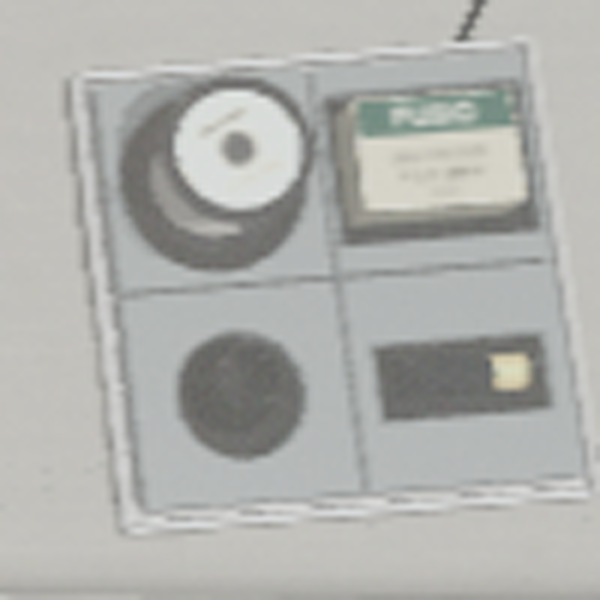

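Battery, carton and spool all show in their nests. The loupe is black on black, so I'll check it and the spool's upright pose with numbers.

```bash
python3 - <<'E'
from h import *
p=ctrl.snapshot('top'); g=cv2.cvtColor(p['img'],7).astype(int); g0=cv2.imread('pics/top0.png',0).astype(int)
print('spool by top flange z.058',w(p,(360+237/6-.4,165+150/6-.4),.058))
# spool top flange: bright disc
m=((g>120)).astype(np.uint8); m[:, :380]=0; m[:,412:]=0; m[:178]=0; m[206:]=0
n,l,s,c=cv2.connectedComponentsWithStats(m)
for i in range(1,n):
    if s[i,4]>100: print(s[i],c[i],w(p,c[i],.058))
print('recess now\n',g[220:242:2,389:412:2]); print('before\n',g0[220:242:2,389:412:2])
print('bench loupe now/before',g[196:210:3,272:286:3].mean(),g0[196:210:3,272:286:3].mean())
s=ctrl.snapshot('scene')
for k,z in(('loupe',.006),('solder_spool',.006),('wire_spool',0),('usb_adapter',0)): print(k,[(np.round(r['at']),np.round(r['score'],2),np.round(w(s,r['at'],z),3)) for r in ctrl.spot_point(s,k)[:2]])
E
```

```text
spool by top flange z.058 [ 0.58437145 -0.30338584]
[389 180  21  20 306] [399.18627451 189.41176471] [ 0.58481318 -0.30359574]
recess now
 [[133 131 131 125  93  80  93 118 131 132 131 130]
 [131 130  80  47  47  50  49  52  68 115 131 130]
 [132  74  44  42  51  43  42  50  45  58 126 131]
 [114  46  46  40  48  48  43  44  45  49  70 131]
 [ 98  45  42  46  49  51  46  42  42  49  54 126]
 [ 96  46  45  38  48  45  45  43  45  51  48 112]
 [102  44  42  43  42  46  43  49  45  49  51 115]
 [112  49  47  41  43  42  44  40  51  51  57 128]
 [133  88  50  45  41  43  44  51  50  49  94 132]
 [133 134  67  50  47  49  48  51  47  71 130 132]
 [134 134 134 109  55  52  49  50  96 134 133 133]]
before
 [[118 117 116 110  80  67  80 102 118 118  95  79]
 [115 117  86  41  38  37  36  40  52 101 116  80]
 [116  64  39  38  38  36  38  40  35  45 108  96]
 [100  41  39  36  37  39  35  36  37  33  52  81]
 [ 84  39  41  37  40  41  41  32  33  29  41  75]
 [ 82  40  38  41  35  39  32  36  34  34  35  69]
 [ 88  37  40  36  33  30  32  33  30  32  34  71]
 [ 77  37  35  28  30  36  31  33  33  30  42  78]
 [118  77  34  33  31  34  34  33  31  34  61  79]
 [ 80  81  41  33  31  32  30  29  33  55  78  80]
 [ 82  80  81  68  37  35  33  34  62  80  81  79]]
bench loupe now/before 109.04 78.52
loupe [(array([348., 193.]), np.float64(0.53), array([ 0.513, -0.315]))]
solder_spool [(array([330., 183.]), np.float64(0.55), array([ 0.585, -0.308]))]
wire_spool [(array([234., 235.]), np.float64(0.65), array([0.54 , 0.075])), (array([347., 195.]), np.float64(0.24), array([ 0.511, -0.312]))]
usb_adapter [(array([232., 238.]), np.float64(0.69), array([0.532, 0.085])), (array([182., 281.]), np.float64(0.46), array([0.46 , 0.266]))]
```

```bash
python3 - <<'E'
from h import *
P=[ctrl.snapshot('top') for _ in range(8)]; p=P[0]
g=np.mean([x['img'].astype(float).mean(2) for x in P],0)
print(np.round(g[219:243,388:413]).astype(int))
from scipy.optimize import minimize
for z in(.006,.037): 
    T=np.array(p['T']); X=np.array([.497,-.3117,z]); c=T[:3,:3].T@(X-T[:3,3]); print('expected px',z,p['cx']+p['fx']*c[0]/-c[2],p['cy']-p['fy']*c[1]/-c[2])
E
```

```text
[[131 131 131 131 131 131 131 131 131 131 128 125 129 131 131 131 131 131
  131 131 131 130 131 131 131]
 [131 132 131 131 131 131 131 125 107  92  82  78  84  93  99 116 129 131
  130 131 131 131 131 130 131]
 [131 131 131 131 131 125 106  74  59  54  48  49  57  64  65  70  86 113
  128 131 131 131 131 131 130]
 [131 131 131 131 114  78  52  46  46  45  44  47  49  49  48  50  55  66
   80 115 131 131 131 131 131]
 [131 131 131 110  69  45  45  43  43  42  46  45  42  42  42  44  45  51
   59  86 119 131 131 131 131]
 [131 131 114  73  46  45  43  41  42  52  49  41  40  42  41  46  45  45
   51  58  98 124 131 131 131]
 [131 128  96  51  45  43  43  42  51  55  51  46  43  41  41  41  40  41
   46  51  68 102 125 131 131]
 [131 115  75  46  42  41  42  42  45  48  48  48  45  43  42  40  40  46
   47  47  56  69 113 131 131]
 [132 102  54  45  42  41  42  43  47  48  49  48  46  43  43  41  40  41
   44  47  49  68 102 125 131]
 [129  98  54  44  42  42  41  43  47  51  49  48  46  44  44  41  40  41
   43  47  46  54  97 124 131]
 [128  94  48  42  42  41  42  41  47  50  50  46 
[... 831 characters left out ...]
  49  50  49  49  49  49  48  49
   46  51  79 118 132 132 132]
 [132 133 133 132 108  66  50  50  50  50  49  49  50  49  49  49  48  46
   50  70 107 128 132 132 132]
 [133 133 132 133 132 118  82  54  50  50  49  50  49  49  48  49  49  52
   74 116 132 132 132 132 131]
 [133 133 133 133 133 133 128 108  76  53  49  49  49  46  44  47  56  95
  124 132 132 132 132 132 132]
 [133 134 133 133 133 133 133 133 128 124 103  81  82  76  99 119 129 132
  132 132 132 132 132 132 132]
 [134 134 134 134 133 134 133 134 133 133 133 133 133 133 132 132 132 132
  132 132 132 132 132 132 132]]
expected px 0.006 398.93727927787756 231.11200233025122
expected px 0.037 402.0127849644229 229.05632582708904
```

```bash
python3 -c "
from plant import ctrl
print(ctrl.close_job())"
```

```text
the job is handed in; nothing more can be done
None
```

I handed the job in at about 28 s of the 104 s limit. The spool, carton and battery show in their own nests; the loupe is hard to see, black on black, but its outline fits flat in its recess, about 5 mm off centre. I never touched the wire spool or USB adapter. The hand-in gave no verdict, and while I released the spool one row moved the tool down about 13 mm by mistake, after which the spool still measured level and centred to about 2 mm.

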